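# Screw a twin-outlet tee square on a bench air manifold

### The job

The brass twin-outlet tee at the gauge end of the bench air manifold has only been started in its thread. Screw it down clockwise until you feel it nip its rubber seal, then on to the first point where its two couplings stand square across the bar, like the fitted tee next to it, and leave it there: another half turn would crush the seal. Then open the shut-off valve fully, without disturbing anything else on the bench.

Things in the scene. Friction and masses are not known exactly. Their poses are not given: they have to be found in the camera images.
- manifold: Air manifold fixed to the bench: grey aluminium bar 50 mm (x) by 210 mm (y -150 to +60), top 50 mm above the bench. Origin on the bench under the bar's centre line; x to its back, y towards the valve, z up; front = -x. In y: small gauge at -184 mm, loose tee -110, flat blank plug -50, fitted tee +10, valve stem +105, then the inlet pipe, bending to the back at +200.
- port (a point): Centre of the loose tee's threaded port on the bar's top face (50 mm above the bench); the tee's vertical screw axis passes through it. Fixed to the manifold, same axes. From the start the right stop is 0.28 to 1.25 turns away and up to two square positions may be passed too early; the seal is first nipped 0.19 to 0.35 of a turn before the right one.
- fitted (a point): Mouth of the front coupling of the tee already fitted and square across the bar, 54 mm in front of its screw axis. That tee has the same shape and size as the loose one. Leave it alone; it is fixed.
- tee: Loose tee: brass block 24 mm square with vertical flats, 17 mm up and 17 mm down from the origin, and two round steel couplings, 22 mm across, level along the tee's -x and +x to 54 mm from the axis. Origin on the screw axis at the couplings' height, 27 to 30 mm above the bar's top. z up. It is square when its x axis is along the manifold's x, either way round. Take it by the two bare flats.
- outlet (a point): Centre of the mouth of the loose tee's coupling on its -x side, 54 mm from the screw axis; same axes as the tee. Screwing down turns it clockwise seen from above (yaw falls) and lowers the tee 2 mm a turn. The tee stays where it is left. A grip of 60 N on the flats turns it; close on them gently.
- collar (a point): Underside of the tee's round collar (27 mm across), on the axis, good to 1 mm. The thread turns with about 0.07 N m while the collar is clear of the seal and with 0.6 N m or a little more once the seal is nipped. It is felt while turning or held at the end of a slow nudge of 0.03 rad (0.35 N m or more is left then); after a fast move much of it springs off.
- seal: Black rubber washer lying loose on the port under the collar, 27 mm across with a 17 mm hole, about 3.5 mm thick (not to be relied on to a fraction of a mm). Origin at the centre of its underside. Rightly squeezed it carries 20 to 46 N, some 19 N more for each radian turned after the nip; above 78 N it is crushed, also by shoving the tee down or clapping the fingers shut on it.
- valve (a joint): Angle of the shut-off valve's lever: 0 closed, lever across the pipe and pointing to the manifold's front; 1.571 fully open, lever along the pipe and pointing to the manifold's +y. It turns level about the stem, clockwise seen from above to open, with 0.2 N m of friction, and stays where it is left. It starts near 0.
- valve_grip (a point): Middle of the lever's blue grip, 70 mm from the stem axis and 69 mm above the bench. The grip is 68 mm long along the lever (34 to 102 mm from the stem), 14 mm wide and 11 mm high; it can be pinched from above. The point's x axis lies along the lever, from the tip towards the stem.
- spanner: Bystander: steel spanner 180 mm long lying in front of the manifold. Origin under its middle.
- tape: Bystander: white plastic reel, 54 mm across, 18 mm high, lying behind the manifold.
- coupling: Bystander: spare steel coupling standing on end behind the manifold, 22 mm across and 58 mm high.
- spray: Bystander: spray can, 52 mm across, 170 mm high.
- bin: Bystander: open red parts bin, 160 by 110 by 70 mm.
- driver: Bystander: screwdriver 200 mm long lying on the bench.
- mug: Bystander: blue mug, 76 mm across, 90 mm high.

How it is judged:
By the outcome, as a careful person would: the job done as asked, in the order asked, and still so for the second after the job is handed in, with the robot touching nothing.
It also fails if it takes over 72 s, if anything falls off the work surface, if the arm or the gripper's body presses on something with over 40 N, if the wrist force passes 120 N, or if a joint passes its speed limit or range.

### The arm

A 7-joint arm with a two-finger parallel gripper is mounted at the origin on the work surface. World frame = base frame: x ahead of the robot, y to its left, z up, the work surface at z = 0. Lengths are in m, angles in rad, forces in N, time in s.
With the tool pointing down it reaches from about 0.4 to 0.85 m from the base axis. Payload 6.9 kg.
Tool frame: the origin (TCP) lies at the centre of the arm's flange, where the gripper is bolted on; the fingertips stand 173 mm ahead of it and the grasp point (between the pads) lies 155 mm ahead of it (bot.grip_point_offset is the distance from the TCP to the grasp point, in m); z points along the fingers, y is the line along which they close (so a half turn about z gives the same grasp; the last joint's range is limited). The gripper opens to 85 mm and grips with 20 to 120 N. Pads are 22 mm wide; open, the fingers measure 114 mm over their backs; the gripper's body (76 mm by 85 mm) begins 54 mm behind the grasp point. The pads swing forward as they close: fully open they stand 13 mm farther back than shut.
Start: joints at [-1.198, 0.507, -0.238, 1.5, 0.126, 1.149, -0.155], TCP at [0.165, 0.603, 0.405] pointing down, gripper open.
Joint ranges: [-3.08, 3.08], [-0.24, 2.05], [-1.43, 1.35], [0, 2.5], [-1.52, 4.66], [0.17, 1.96], [-2.89, 2.89]. Speed limits (rad/s): [2.39, 2.39, 3.14, 3.14, 3.14, 3.14, 3.14].

### API

Orientations are given as a unit quaternion [x, y, z, w].
In Python, from rig import bot, grab_frame, camera_model, ticket, nets gives the robot as it stands.
- The arm moves only by the tool apply_moves, never from a script. Its argument "plan" is text: rows parted by semicolons, each of 7 numbers parted by spaces: the shift along the tool's x, y, z in units of 30 mm (1.0 is 30 mm), then the turn, a rotation vector about the tool's x, y, z in units of 5 degrees (1.0 is 5 degrees), then the closure, from -1 (fully open) to 1 (shut). A call has 1 to 10 rows; each row shifts and turns the commanded pose from where the row before left it, along the tool's axes as they then stand; what a row does not reach is not made up. A row lasts 1/12 s, in which the tool goes at most 41.7 mm and 7.16 degrees, less where a joint would pass 70% of its speed; a pose out of reach is approached as far as the arm can. A call is refused whole if a number of a shift passes 1 or a number of a turn 1, either way. A call with a gripper value outside its range is refused whole. The fingers move at their own pace and stop on an object; "squeeze" is the grip in N (left out, the last holds). Time passes only in rows, so rows that do not move let the fingers close. It gives the time, the measured TCP pose, the force, the opening and the grip force at its end, in the units of the state.
- bot.observe(): the state, without advancing time (a new reading comes with each control period).
- grab_frame(name): name is "side" or "top" or "wrist"; returns the picture (420x560x3 uint8, red, green, blue); there is no depth.
- camera_model(name): a dict with "mtx" (3x3 intrinsics, pixels), "origin" and "attitude" of the camera in the world; the wrist camera has in their place "hand_eye" (4x4, takes a point from camera to tool coordinates, whose origin is the TCP and whose axes are the flange's). Camera axes: x right, y down, z forward; pixel columns grow to the right and rows downward; lengths in m; the calibration is good to about 2 mm. The wrist camera is an equidistant fisheye: a pixel r from the principal point sees the ray r / f radians off the axis. A picture is of the moment at which its call begins: read the wrist's pose just before it. camera_model takes no time and is no camera call.
- ticket.hand_in(): hands the job in; it is judged then, once.
Trained networks look in the newest picture that a camera, given by its name, has taken for a name from the list of things; names that differ only in an ending like _2 or _b are one class to them, and where a whole thing is asked for, a point or a joint stands for the part that bears it (a point fixed in the world has none). Each returns a list of dicts, best first, with "p" (0 to 1); they miss things now and then, are a little off and sometimes report something else, mostly with a low value. They report only what shows in the picture. A call takes as long as a camera call.
- nets.look_for(camera, thing): "point" ([x, y, z] in m, in the coordinates of the camera as it stood for that picture, good to about 4 mm: the middle of the surface that is visible of it).
The state is a dict: "t": time; "joint_positions": joint angles; "joint_vel": joint speeds; "joint_torque": joint torques, N m; "position": TCP position; "tool_rot": TCP orientation; "wrist_force": force on the tool from outside, world axes, zero at the start; "moment": the same for the moment, N m; "opening": opening from 0.0 (shut) to 1.0 (fully open); "grip_force": force on a finger pad.
Only numpy, scipy, OpenCV 4.12 (cv2) and the standard library are available. Lean on these libraries where they do the work, as an engineer would, in place of code of your own. Each camera call takes 0.05 s, during which the arm holds its last target. There are 200 camera calls.

## Working session

There is one attempt and no reset: what is moved stays moved. The work goes in short steps, Python scripts to look and compute and a tool call to move; the robot and the scene stay as the last step left them, time stands still between calls to the robot, and variables do not carry over. Pictures are saved under pics/ and viewed, at most 10 in all, crops included, and the job is handed in when it is done.

Besides the shell and the picture viewer there is one more tool, called after "Call:" as a command line: name --argument value ..., lists and objects as JSON in quotes. apply_moves: Moves the arm, as the interface text tells. Its arguments: {"type":"object","properties":{"plan":{"type":"string"},"squeeze":{"type":"number"}},"required":["plan"]}

```bash
mkdir -p pics; ls; cat > h.py <<'E'
import numpy as np, cv2
from scipy.spatial.transform import Rotation as R
from rig import bot, grab_frame, camera_model, ticket, nets
def save(im,n): cv2.imwrite('pics/'+n+'.png',cv2.cvtColor(im,cv2.COLOR_RGB2BGR))
def campose(name,o=None):
    m=camera_model(name)
    if name!='wrist':
        A=np.array(m['attitude']); 
        A=R.from_quat(A).as_matrix() if A.size==4 else A
        return A,np.array(m['origin'])
    o=o or bot.observe(); H=np.array(m['hand_eye']); T=R.from_quat(o['tool_rot']).as_matrix()
    return T@H[:3,:3], T@H[:3,3]+np.array(o['position'])
E
python3 - <<'E'
from h import *
print(bot.observe()); print(bot.grip_point_offset)
for c in ['side','top','wrist']:
    print(c,camera_model(c)); A,o=campose(c)
    im=grab_frame(c); save(im,c+'0')
    for t in ['manifold','tee','outlet','fitted','port','valve_grip','valve','seal','collar','spanner','tape','coupling','spray','bin','driver','mug']:
        r=nets.look_for(c,t)
        print(c,t,[(round(d['p'],2),np.round(A@np.array(d['point'])+o,3).tolist()) for d in r[:3]])
E
```

```text
pics
{'t': 0.0, 'joint_positions': array([-1.19750242,  0.50833468, -0.23756284,  1.50119578,  0.12571877,
        1.14887845, -0.15476235]), 'joint_vel': array([-0.00090389, -0.00169479,  0.00047422, -0.00034248,  0.00022028,
        0.00069717,  0.00019155]), 'joint_torque': array([ 5.88213643e-04, -6.20587134e+01, -2.18698002e+00, -2.49653846e+01,
        1.25282421e-02,  1.19589808e-02, -2.51517497e-05]), 'position': array([0.16537659, 0.6025042 , 0.40381095]), 'tool_rot': array([ 1.33446064e-01,  9.91055658e-01, -9.04921886e-04, -1.03906594e-04]), 'wrist_force': array([-0.28256248, -0.1003709 ,  1.19830535]), 'moment': array([-0.00573589,  0.017951  , -0.03204125]), 'grip_force': 0.0, 'opening': 1.001657937962738}
0.1547
side {'mtx': array([[385.62867475,   0.        , 282.10046163],
       [  0.        , 385.62867475, 203.96625697],
       [  0.        ,   0.        ,   1.        ]]), 'origin': array([0.48979855, 0.94872575, 0.66791561]), 'attitude': array([-0.02056937,  0.87567245, -0.48207352,  0.01948829])}
side manifold [(0.78, [0.572, 0.096, 0.047])]
side tee [(0.54, [0.59
[... 2070 characters left out ...]
  [ 9.99999936e-01, -9.71430216e-05,  3.45071482e-04,
        -5.97064134e-05],
       [-3.58444544e-04, -2.85313071e-01,  9.58434308e-01,
         2.97156730e-02],
       [ 0.00000000e+00,  0.00000000e+00,  0.00000000e+00,
         1.00000000e+00]])}
wrist manifold [(0.48, [0.523, 0.148, 0.024])]
wrist tee []
wrist outlet []
wrist fitted [(0.5, [0.523, 0.146, 0.031])]
wrist port [(0.5, [0.522, 0.147, 0.028])]
wrist valve_grip []
wrist valve []
wrist seal [(0.24, [0.411, -0.103, 0.01])]
wrist collar []
wrist spanner [(0.55, [0.413, -0.104, 0.009])]
wrist tape []
wrist coupling []
wrist spray []
wrist bin []
wrist driver [(0.55, [0.519, 0.149, 0.022])]
wrist mug [(0.68, [0.366, 0.445, 0.02])]
```

```bash
python3 - <<'E'
from h import *
t=cv2.imread('pics/top0.png'); s=cv2.imread('pics/side0.png')
for n,im in(('top',t),('side',s)):
    A,o=campose(n);K=camera_model(n)['mtx']
    for p in ([.593,-.065,.087],[.569,.046,.049],[.49,.126,.072]):
        q=K@(A.T@(np.array(p)-o)); print(n,q[:2]/q[2])
cv2.imwrite('pics/side2.png',cv2.resize(s[130:330,150:417],None,fx=3,fy=3,interpolation=cv2.INTER_CUBIC))
q=K@(A.T@(np.array(p)-o))
cv2.imwrite('pics/top2.png',cv2.resize(t[70:220,190:390],None,fx=4,fy=4,interpolation=cv2.INTER_CUBIC))
E
```

```text
top [297.59672955 213.05393769]
top [261.09088666 221.06185689]
top [234.16365349 245.41821431]
side [269.20437893 186.65950883]
side [274.80527577 217.78203591]
side [302.44609185 228.32671133]
```

View pics/side2.png

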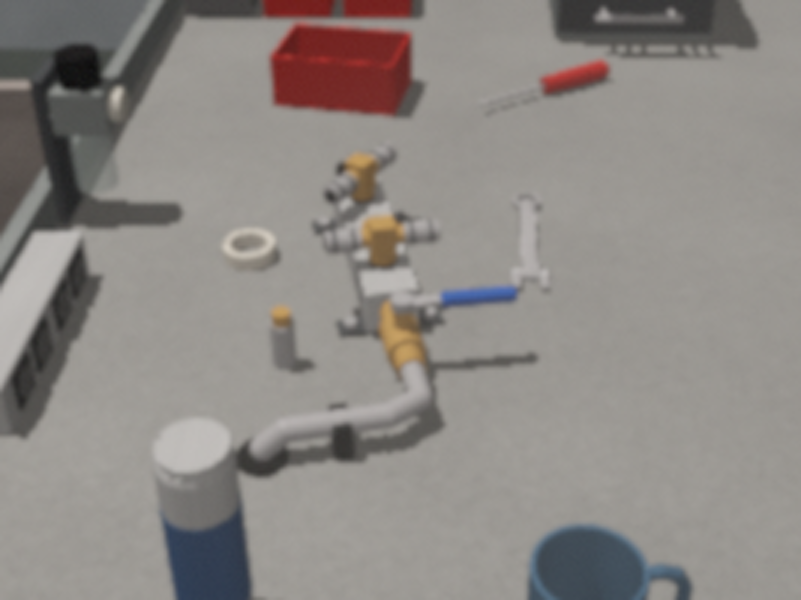

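View pics/top2.png

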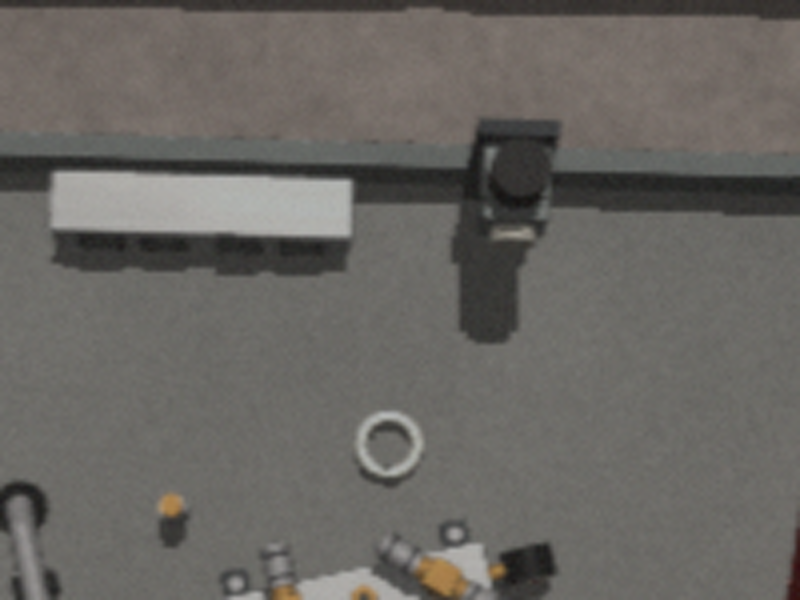

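Side view: loose tee at crop (361,175), lying diagonally; fitted tee at (382,240), square; blue lever at (480,296), pointing to the front. In the top view, the loose tee at (440,577) lies diagonally. I'll move the wrist camera over the manifold.

Call:
apply_moves --plan "-0.8 -0.7 0 0 0 0 -1;-0.8 -0.7 0 0 0 0 -1;-0.8 -0.7 0 0 0 0 -1;-0.8 -0.7 0 0 0 0 -1;-0.8 -0.7 0 0 0 0 -1;-0.8 -0.7 0 0 0 0 -1;-0.8 -0.7 0 0 0 0 -1;-0.8 -0.7 0 0 0 0 -1;-0.8 -0.7 0 0 0 0 -1;-0.8 -0.7 0 0 0 0 -1"

```text
t: 3.38
position: [0.3419, 0.3353, 0.4049]
tool_rot: [0.133, 0.991, 0.0, 0.0]
wrist_force: [-0.1, -0.2, -0.3]
opening: 1.002
grip_force: 0.0
```

Call:
apply_moves --plan "-0.8 -0.7 0 0 0 0 -1;-0.8 -0.7 0 0 0 0 -1;-0.8 -0.7 0 0 0 0 -1;-0.8 -0.7 0 0 0 0 -1;-0.8 -0.7 0 0 0 0 -1;-0.8 -0.7 0 0 0 0 -1;-0.8 -0.7 0 0 0 0 -1;-0.8 -0.7 0 0 0 0 -1;-0.8 -0.7 0 0 0 0 -1;-0.8 -0.7 0 0 0 0 -1"

```text
t: 4.22
position: [0.5178, 0.0692, 0.4049]
tool_rot: [0.133, 0.991, 0.0, 0.0]
wrist_force: [0.7, 0.5, -0.3]
opening: 0.998
grip_force: 0.0
```

```bash
python3 - <<'E'
from h import *
o=bot.observe(); print({k:np.round(v,3) for k,v in o.items()})
A,c=campose('wrist',o); im=grab_frame('wrist'); save(im,'w1')
np.savez('w1.npz',A=A,c=c)
for t in ['tee','outlet','fitted','port','collar','valve_grip','valve']:
    r=nets.look_for('wrist',t)
    print(t,[(round(d['p'],2),np.round(A@np.array(d['point'])+c,3).tolist()) for d in r[:3]])
save(cv2.resize(im,(784,588),interpolation=cv2.INTER_CUBIC),'w1b')
E
```

```text
{'t': np.float64(4.217), 'joint_positions': array([-0.145,  0.344, -0.048,  1.77 ,  0.019,  1.028,  1.103]), 'joint_vel': array([ 0.588,  0.242,  0.12 , -0.384, -0.039,  0.134,  0.727]), 'joint_torque': array([ -2.789, -51.91 ,   0.568, -21.987,   0.16 ,  -0.095,  -1.156]), 'position': array([0.518, 0.069, 0.405]), 'tool_rot': array([0.133, 0.991, 0.   , 0.   ]), 'wrist_force': array([ 0.724,  0.467, -0.301]), 'moment': array([ 0.05 , -0.019, -0.021]), 'grip_force': np.float64(0.0), 'opening': np.float64(0.998)}
tee [(0.66, [0.601, -0.05, 0.091])]
outlet [(0.92, [0.601, -0.048, 0.088]), (0.41, [0.559, 0.063, 0.048])]
fitted [(0.86, [0.56, 0.061, 0.053])]
port [(0.77, [0.558, 0.064, 0.049])]
collar [(0.83, [0.598, -0.046, 0.089]), (0.7, [0.496, 0.123, 0.076]), (0.62, [0.557, 0.061, 0.053])]
valve_grip [(0.9, [0.491, 0.13, 0.075])]
valve [(0.81, [0.494, 0.125, 0.073])]
```

View pics/w1b.png

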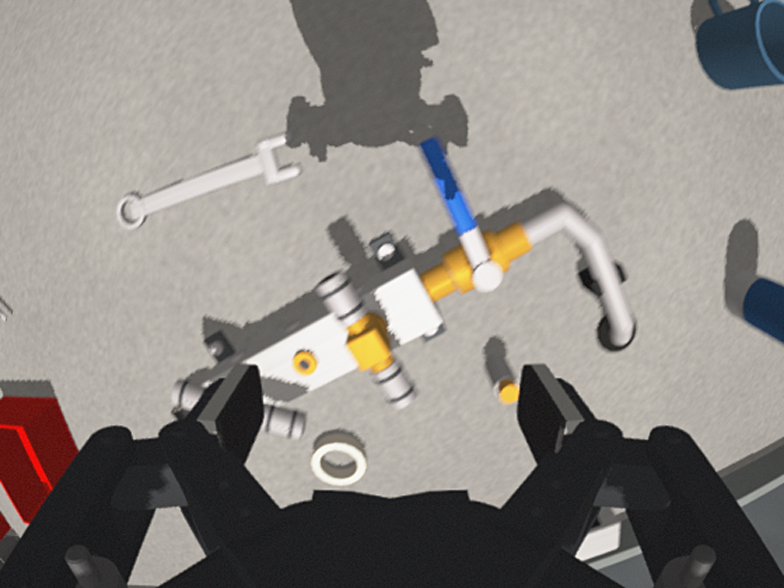

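Wrist view (784×588): fitted tee's block at (368,342), its couplings at (335,290) and (400,390); blank plug at (305,362); lever from (487,275) to (430,145). The loose tee, about (235,410), is half hidden by the left finger, so I'm shifting.

Call:
apply_moves --plan "-0.6 -0.6 0 0 0 0 -1;-0.6 -0.6 0 0 0 0 -1;-0.6 -0.6 0 0 0 0 -1;-0.6 -0.6 0 0 0 0 -1;-0.6 -0.6 0 0 0 0 -1;0 0 0 0 0 0 -1;0 0 0 0 0 0 -1"

```text
t: 5.2
position: [0.5803, -0.0403, 0.4044]
tool_rot: [0.134, 0.991, -0.0, -0.0]
wrist_force: [-0.5, -0.2, -0.5]
opening: 0.998
grip_force: 0.0
```

```bash
python3 - <<'E'
from h import *
o=bot.observe(); print({k:np.round(v,3) for k,v in o.items()})
A,c=campose('wrist',o); im=grab_frame('wrist'); save(im,'w2')
np.savez('w2.npz',A=A,c=c)
for t in ['tee','outlet','fitted','collar','seal']:
    r=nets.look_for('wrist',t)
    print(t,[(round(d['p'],2),np.round(A@np.array(d['point'])+c,3).tolist()) for d in r[:3]])
save(cv2.resize(im,(784,588),interpolation=cv2.INTER_CUBIC),'w2b')
E
```

```text
{'t': np.float64(5.2), 'joint_positions': array([ 0.039,  0.434, -0.018,  1.621,  0.009,  1.087,  1.32 ]), 'joint_vel': array([-0.025, -0.014, -0.033,  0.022, -0.011,  0.002, -0.008]), 'joint_torque': array([  1.922, -56.22 ,   1.896, -25.032,   0.313,  -0.076,   0.184]), 'position': array([ 0.58 , -0.04 ,  0.404]), 'tool_rot': array([ 0.134,  0.991, -0.   , -0.   ]), 'wrist_force': array([-0.473, -0.193, -0.452]), 'moment': array([ 0.012, -0.029,  0.01 ]), 'grip_force': np.float64(0.0), 'opening': np.float64(0.998)}
tee [(0.95, [0.589, -0.074, 0.091])]
outlet [(0.7, [0.59, -0.076, 0.091])]
fitted [(0.77, [0.571, 0.03, 0.054])]
collar []
seal []
```

View pics/w2b.png

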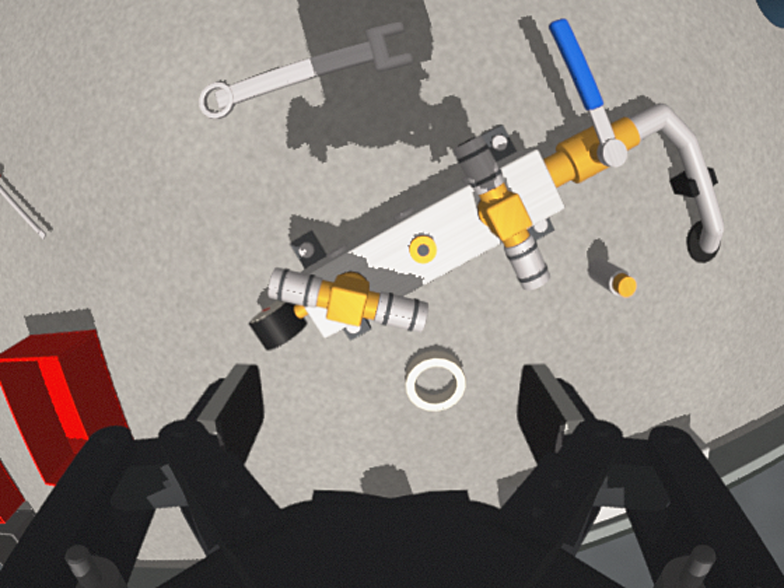

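Wrist view 2: loose tee's block at (349,299), couplings' ends near (278,285) and (420,315); fitted tee at (508,215); plug at (423,249); valve stem at (614,152); lever tip at (560,25). I'm zooming in for accuracy.

```bash
python3 - <<'E'
import cv2
im=cv2.imread('pics/w2.png')[85:260,175:405]
cv2.imwrite('pics/w2z.png',cv2.resize(im,None,fx=3.4,fy=3.4,interpolation=cv2.INTER_CUBIC))
E
```

```text
(no output)
```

View pics/w2z.png

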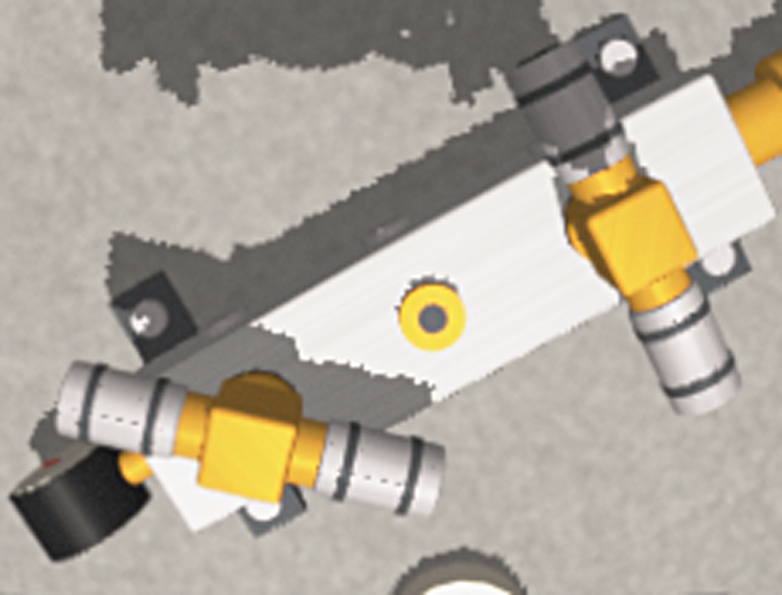

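```bash
cat >> h.py <<'E'
def proj(P,A,c):
    K=camera_model('wrist')['mtx']; v=A.T@(np.asarray(P)-c)
    th=np.arctan2(np.hypot(v[0],v[1]),v[2]); ph=np.arctan2(v[1],v[0])
    return np.array([K[0,2]+K[0,0]*th*np.cos(ph),K[1,2]+K[1,1]*th*np.sin(ph)])
def ray(p,A):
    K=camera_model('wrist')['mtx']; d=(np.asarray(p)-K[:2,2])/K[0,0]; th=np.linalg.norm(d)
    return A@np.r_[np.sin(th)*d/th,np.cos(th)]
E
cat > fit.py <<'E'
from h import *
from scipy.optimize import least_squares
w1=np.load('w1.npz');w2=np.load('w2.npz')
z=lambda x,y:(x/3.4+175-.35,y/3.4+85-.35)
s=lambda x,y:(x/1.4,y/1.4)
# (view, pixel, local xy, height name)
D=[(w2,z(712,75),(-.025,.06),'b'),(w2,z(775,212),(.025,.06),'b'),(w2,z(195,530),(.025,-.15),'b'),
(w2,z(432,317),(0,-.05),'p'),(w2,z(642,240),(0,.01),'t'),(w2,z(247,456),(0,-.11),'l'),(w2,s(614,153),(0,.105),'s'),
(w1,s(305,362),(0,-.05),'p'),(w1,s(487,275),(0,.105),'s'),(w1,s(412,269),(-.025,.06),'b'),(w1,s(441,325),(.025,.06),'b')]
H=['b','p','t','l','s']
def W(q,l,h):
    c,s_=np.cos(q[2]),np.sin(q[2]); return [q[0]+c*l[0]-s_*l[1],q[1]+s_*l[0]+c*l[1],h]
def f(q): return np.concatenate([proj(W(q,l,q[3+H.index(h)]),v['A'],v['c'])-p for v,p,l,h in D])
r=least_squares(f,[.57,.04,.1,.05,.05,.095,.095,.08],loss='soft_l1')
q=r.x; print('pose',np.round(q,4)); print(np.round(f(q).reshape(-1,2),1))
zt=q[6]-.017
print('tee axis',W(q,(0,-.11),zt)); 
def atz(v,p,h):
    d=ray(p,v['A']); return v['c']+d*(h-v['c'][2])/d[2]
a=atz(w2,z(70,395),zt+.004);b=atz(w2,z(432,480),zt+.004)
print('mouths',a,b,np.linalg.norm(a-b),(a+b)/2,'axis deg',np.degrees(np.arctan2(*(b-a)[[1,0]])))
c=[atz(w2,z(*k),zt+.017) for k in((211,409),(299,426),(281,501),(198,486))]
print('block',[np.round(x[:2],4) for x in c],[np.degrees(np.arctan2(*(c[j]-c[i])[[1,0]])) for i,j in((0,1),(3,2),(1,2),(0,3))])
for (x,y) in((551,25),(570,22),(601,107),(614,153)):print('lever',atz(w2,s(x,y),.0745))
E
python3 fit.py
```

```text
pose [0.5665 0.0322 0.2464 0.0494 0.0545 0.0945 0.0924 0.0747]
[[-1.3 -0.6]
 [ 0.4  1.9]
 [-1.1  1.5]
 [-0.5  0.8]
 [-0.2  0.4]
 [-0.8 -0.2]
 [-0.2  0.4]
 [ 0.3 -0.1]
 [ 1.3 -0.4]
 [ 0.7 -2.1]
 [ 2.2 -2.5]]
tee axis [np.float64(0.5933490668230881), np.float64(-0.07445118809229034), np.float64(0.07541581982277722)]
mouths [ 0.5668795  -0.11984112  0.07941582] [ 0.6184291  -0.0276198   0.07941582] 0.10565099370161599 [ 0.5926543  -0.07373046  0.07941582] axis deg 60.79581349867956
block [array([ 0.5785, -0.0793]), array([ 0.5893, -0.0579]), array([ 0.6086, -0.0686]), array([ 0.5984, -0.0894])] [np.float64(63.192358444223466), np.float64(63.94154950687706), np.float64(-29.185089684384046), np.float64(-26.899063948332266)]
lever [0.44382333 0.11071534 0.0745    ]
lever [0.44340511 0.12572644 0.0745    ]
lever [0.50685908 0.1319455  0.0745    ]
lever [0.54056751 0.1344496  0.0745    ]
```

Call:
apply_moves --plan "-0.71 -0.97 0 0 0 0 -0.18;0 0 0.5 0 0 -0.97 -0.18;0 0 0.5 0 0 -0.97 -0.18;0 0 0.5 0 0 -0.97 -0.18;0 0 0.5 0 0 -0.97 -0.18;0 0 0.5 0 0 -0.97 -0.18;0 0 0 0 0 -0.97 -0.18;0 0 0 0 0 -0.97 -0.18;0 0 0 0 0 -0.97 -0.18;0 0 0 0 0 -0.97 -0.18" --squeeze 20

```text
t: 6.33
position: [0.5929, -0.0729, 0.3297]
tool_rot: [-0.247, 0.969, 0.0, -0.0]
wrist_force: [0.4, -0.6, 0.2]
opening: 0.59
grip_force: 0.0
```

Call:
apply_moves --plan "0 0 0 0 0 -0.97 -0.18;0 0 0 0 0 -0.97 -0.18;0 0 0 0 0 -0.97 -0.18;0 0 0 0 0 -0.97 -0.18;0 0 0 0 0 -0.97 -0.18;0 0 0 0 0 -0.97 -0.18;0 0 0 0 0 -0.97 -0.18;0 0 0 0 0 0 -0.18;0 0 0 0 0 0 -0.18;0 0 0 0 0 0 -0.18"

```text
t: 7.17
position: [0.5929, -0.0734, 0.3298]
tool_rot: [-0.516, 0.857, -0.0, 0.0]
wrist_force: [-0.0, 0.6, -0.7]
opening: 0.588
grip_force: 0.0
```

```bash
cat >> h.py <<'E'
def st():
    o=bot.observe(); M=R.from_quat(o['tool_rot']).as_matrix()
    print('t',round(o['t'],2),'pos',np.round(o['position'],4),'yaw_y',round(np.degrees(np.arctan2(M[1,1],M[0,1])),2),'tilt',np.round(M[:2,2],4),
     'F',np.round(o['wrist_force'],1),'M',np.round(o['moment'],3),'op',round(float(o['opening']),3),'gf',np.round(o['grip_force'],1),'j',np.round(o['joint_positions'],2))
    return o,M
def to(x,y,z=None):
    o,M=st(); d=np.array([x,y,o['position'][2] if z is None else z])-o['position']; print('units',np.round(M.T@d/.03,3))
E
python3 - <<'E'
from h import *
to(.5932,-.0742,.236)
o=bot.observe();A,c=campose('wrist',o); im=grab_frame('wrist'); save(im,'w3'); np.savez('w3.npz',A=A,c=c)
save(cv2.resize(im[100:380,130:430],None,fx=2,fy=2,interpolation=cv2.INTER_CUBIC),'w3b')
E
```

```text
t 7.17 pos [ 0.5929 -0.0734  0.3298] yaw_y 152.12 tilt [ 0.0001 -0.    ] F [-0.   0.6 -0.7] M [-0.091 -0.07  -0.015] op 0.588 gf 0.0 j [ 0.32  0.55 -0.38  1.68  0.24  0.96  2.51]
units [ 0.02  -0.021  3.127]
```

View pics/w3b.png

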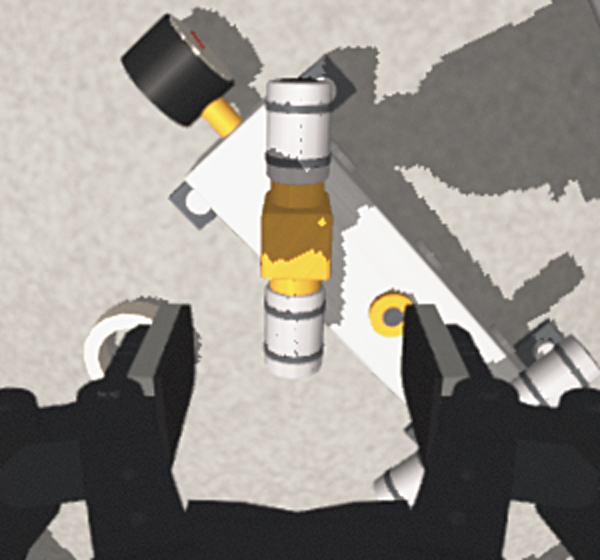

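Wrist view 3: the tee is central between the open fingers; mouths at (302,85) and (292,372), block x 262–332, tilted about 2°; gauge at (178,70), clear.

```bash
python3 - <<'E'
from h import *
w=np.load('w3.npz');p=lambda x,y:(x/2+130-.25,y/2+100-.25)
def atz(q,h):
    d=ray(p(*q),w['A']); return w['c']+d*(h-w['c'][2])/d[2]
for L,h in (((302,85),(292,372),.079),((268,105),(265,353),.079),((334,105),(322,353),.079)),:
    pass
P=lambda a,b,h:(atz(a,h),atz(b,h))
for a,b,h in(((302,85),(292,372),.082),((267,107),(265,355),.079),((335,107),(322,355),.079),((262,278),(329,278),.094)):
    u,v=P(a,b,h); print(np.round(u,4),np.round(v,4),'mid',np.round((u+v)/2,4),np.linalg.norm(u-v).round(4),np.degrees(np.arctan2(*(u-v)[[1,0]])).round(1))
E
```

```text
Traceback (most recent call last):
ValueError: too many values to unpack (expected 2)
```

```bash
python3 - <<'E'
from h import *
w=np.load('w3.npz');p=lambda x,y:(x/2+130-.25,y/2+100-.25)
def atz(q,h):
    d=ray(p(*q),w['A']); return w['c']+d*(h-w['c'][2])/d[2]
for a,b,h in(((302,85),(292,372),.082),((267,107),(265,355),.079),((335,107),(322,355),.079),((262,278),(329,278),.094)):
    u,v=atz(a,h),atz(b,h); print(np.round(u,4),np.round(v,4),'mid',np.round((u+v)/2,4),np.linalg.norm(u-v).round(4),np.degrees(np.arctan2(*(u-v)[[1,0]])).round(1))
E
```

```text
[ 0.5664 -0.1195  0.082 ] [ 0.6202 -0.0254  0.082 ] mid [ 0.5933 -0.0724  0.082 ] 0.1085 -119.8
[ 0.5805 -0.1181  0.079 ] [ 0.6267 -0.0354  0.079 ] mid [ 0.6036 -0.0768  0.079 ] 0.0948 -119.2
[ 0.56   -0.1073  0.079 ] [ 0.6073 -0.0251  0.079 ] mid [ 0.5837 -0.0662  0.079 ] 0.0948 -119.9
[ 0.6085 -0.0691  0.094 ] [ 0.5882 -0.0584  0.094 ] mid [ 0.5983 -0.0637  0.094 ] 0.0229 -27.9
```

Call:
apply_moves --plan "0.01 -0.01 0.6 0 0 0.3 -0.18;0 0 0.6 0 0 0 -0.18;0 0 0.6 0 0 0 -0.18;0 0 0.6 0 0 0 -0.18;0 0 0.4 0 0 0 -0.1;0 0 0.2 0 0 0 0.1;0 0 0.1 0 0 0 0.3;0 0 0.02 0 0 0 0.34;0 0 0 0 0 0 0.38;0 0 0 0 0 0 0.4" --squeeze 20

```text
t: 8.05
position: [0.5934, -0.074, 0.237]
tool_rot: [-0.506, 0.863, -0.0, 0.001]
wrist_force: [-0.2, -0.1, 0.2]
opening: 0.299
grip_force: 0.0
```

Call:
apply_moves --plan "0 0 0 0 0 0 0.42;0 0 0 0 0 0 0.44;0 0 0 0 0 0 0.46;0 0 0 0 0 0 0.48;0 0 0 0 0 0 0.5;0 0 0 0 0 0 0.55;0 0 0 0 0 0 0.6"

```text
t: 8.63
position: [0.5932, -0.074, 0.2368]
tool_rot: [-0.506, 0.863, -0.0, 0.0]
wrist_force: [-1.1, 1.7, 7.3]
opening: 0.279
grip_force: 20.3
```

```bash
python3 -c "
from h import *
st()"
```

```text
t 8.63 pos [ 0.5932 -0.074   0.2368] yaw_y 150.75 tilt [ 0.001  -0.0002] F [-1.1  1.7  7.3] M [0.133 0.308 0.087] op 0.279 gf 20.3 j [ 0.29  0.65 -0.33  1.78  0.29  0.76  2.44]
```

Call:
apply_moves --plan "0 0 0 0 0 0 0.7;0 0 0 0 0 0 0.8" --squeeze 40

```text
t: 8.8
position: [0.5932, -0.074, 0.2369]
tool_rot: [-0.506, 0.863, -0.0, 0.0]
wrist_force: [-1.8, -0.1, 6.1]
opening: 0.275
grip_force: 43.8
```

Call:
apply_moves --plan "0 0 0 0 0 0 0.9;0 0 0 0 0 0 1" --squeeze 60

```text
t: 8.97
position: [0.5932, -0.074, 0.2369]
tool_rot: [-0.506, 0.863, -0.0, 0.0]
wrist_force: [-1.7, 0.2, 6.8]
opening: 0.27
grip_force: 60.7
```

```bash
python3 -c "
from h import *
st()"
```

```text
t 8.97 pos [ 0.5932 -0.074   0.2369] yaw_y 150.75 tilt [ 0.001  -0.0002] F [-1.7  0.2  6.8] M [0.06  0.377 0.029] op 0.27 gf 60.7 j [ 0.29  0.65 -0.33  1.78  0.29  0.76  2.44]
```

Call:
apply_moves --plan "0 0 0.0007 0 0 0.6 1;0 0 0.0007 0 0 0.7 1;0 0 0.0007 0 0 0.7 1;0 0 0.0007 0 0 0.7 1;0 0 0.0007 0 0 0.7 1;0 0 0.0007 0 0 0.7 1;0 0 0.0007 0 0 0.7 1;0 0 0.0007 0 0 0.5 1;0 0 0 0 0 0.35 1;0 0 0 0 0 0.35 1"

```text
t: 9.8
position: [0.5933, -0.074, 0.2368]
tool_rot: [-0.264, 0.964, -0.0, 0.001]
wrist_force: [-1.0, 0.3, 7.1]
opening: 0.27
grip_force: 60.7
```

```bash
python3 -c "
from h import *
st()"
```

```text
t 9.8 pos [ 0.5933 -0.074   0.2368] yaw_y 120.67 tilt [ 0.0012 -0.0003] F [-1.   0.3  7.1] M [0.063 0.316 0.062] op 0.27 gf 60.7 j [ 0.2   0.64 -0.18  1.78  0.16  0.74  2.04]
```

Call:
apply_moves --plan "0 0 0.001 0 0 0.8 1;0 0 0.001 0 0 0.8 1;0 0 0.001 0 0 0.8 1;0 0 0.001 0 0 0.8 1;0 0 0.001 0 0 0.8 1;0 0 0.001 0 0 0.8 1;0 0 0.001 0 0 0.8 1;0 0 0.001 0 0 0.8 1;0 0 0.001 0 0 0.8 1;0 0 0.001 0 0 0.8 1"

```text
t: 10.63
position: [0.5933, -0.0742, 0.2365]
tool_rot: [0.082, 0.997, -0.0, 0.001]
wrist_force: [-1.9, -0.6, 6.7]
opening: 0.274
grip_force: 60.7
```

Call:
apply_moves --plan "0 0 0.001 0 0 0.8 1;0 0 0.001 0 0 0.8 1;0 0 0.001 0 0 0.8 1;0 0 0.001 0 0 0.8 1;0 0 0.001 0 0 0.8 1;0 0 0.001 0 0 0.8 1;0 0 0 0 0 0.5 1;0 0 0 0 0 0.35 1;0 0 0 0 0 0.35 1"

```text
t: 11.38
position: [0.5933, -0.0742, 0.2364]
tool_rot: [0.337, 0.942, 0.0, 0.001]
wrist_force: [-1.4, -0.6, 7.7]
opening: 0.271
grip_force: 60.8
```

```bash
python3 -c "
from h import *
st()"
```

```text
t 11.38 pos [ 0.5933 -0.0742  0.2364] yaw_y 50.67 tilt [ 0.0013 -0.0003] F [-1.4 -0.6  7.7] M [-0.069  0.363 -0.   ] op 0.271 gf 60.8 j [-0.03  0.65  0.17  1.78 -0.16  0.73  1.12]
```

Call:
apply_moves --plan "0 0 0.001 0 0 0.8 1;0 0 0.001 0 0 0.8 1;0 0 0.001 0 0 0.8 1;0 0 0.001 0 0 0.8 1;0 0 0.001 0 0 0.8 1;0 0 0 0 0 0.5 1;0 0 0 0 0 0.35 1;0 0 0 0 0 0.35 1"

```text
t: 12.05
position: [0.5932, -0.0743, 0.2362]
tool_rot: [0.54, 0.842, 0.0, 0.001]
wrist_force: [-2.2, -0.2, 8.0]
opening: 0.273
grip_force: 60.9
```

```bash
python3 -c "
from h import *
st()"
```

```text
t 12.05 pos [ 0.5932 -0.0743  0.2362] yaw_y 24.67 tilt [ 0.0011 -0.0003] F [-2.2 -0.2  8. ] M [-0.074  0.478  0.082] op 0.273 gf 60.9 j [-0.11  0.66  0.31  1.78 -0.28  0.74  0.78]
```

Call:
apply_moves --plan "0 0 0.001 0 0 0.8 1;0 0 0.001 0 0 0.8 1;0 0 0.001 0 0 0.8 1;0 0 0.001 0 0 0.8 1;0 0 0.001 0 0 0.8 1;0 0 0.001 0 0 0.8 1;0 0 0 0 0 0.5 1;0 0 0 0 0 0.35 1;0 0 0 0 0 0.35 1"

```text
t: 12.8
position: [0.5932, -0.0743, 0.2362]
tool_rot: [0.739, 0.674, 0.0, 0.001]
wrist_force: [-2.9, -0.7, 9.5]
opening: 0.273
grip_force: 61.2
```

```bash
python3 -c "
from h import *
st()"
```

```text
t 12.8 pos [ 0.5932 -0.0743  0.2362] yaw_y -5.24 tilt [ 0.001  -0.0005] F [-2.9 -0.7  9.5] M [-0.08   0.686  0.644] op 0.273 gf 61.2 j [-0.19  0.69  0.46  1.78 -0.41  0.77  0.38]
```

Call:
apply_moves --plan "0 0 0.0007 0 0 0.7 1;0 0 0.0007 0 0 0.7 1;0 0 0.0007 0 0 0.7 1;0 0 0.0007 0 0 0.7 1;0 0 0.0007 0 0 0.7 1;0 0 0.0007 0 0 0.7 1;0 0 0.0007 0 0 0.5 1;0 0 0 0 0 0.35 1;0 0 0 0 0 0.35 1"

```text
t: 13.55
position: [0.5931, -0.0743, 0.2362]
tool_rot: [0.876, 0.483, 0.0, 0.0]
wrist_force: [-2.9, 0.4, 12.0]
opening: 0.273
grip_force: 61.5
```

```bash
python3 -c "
from h import *
st()"
```

```text
t 13.55 pos [ 0.5931 -0.0743  0.2362] yaw_y -32.23 tilt [ 0.0009 -0.0003] F [-2.9  0.4 12. ] M [-0.002  0.765  0.751] op 0.273 gf 61.5 j [-0.27  0.72  0.59  1.78 -0.53  0.8   0.03]
```

Call:
apply_moves --plan "0 0 0.0007 0 0 0.7 1;0 0 0.0007 0 0 0.7 1;0 0 0.0007 0 0 0.7 1;0 0 0.0007 0 0 0.7 1;0 0 0.0007 0 0 0.7 1;0 0 0.0007 0 0 0.7 1;0 0 0.0007 0 0 0.7 1;0 0 0.0007 0 0 0.7 1;0 0 0.0007 0 0 0.7 1;0 0 0.0007 0 0 0.7 1"

```text
t: 14.38
position: [0.5931, -0.0743, 0.2361]
tool_rot: [0.98, 0.197, 0.0, 0.0]
wrist_force: [-4.7, -0.5, 12.3]
opening: 0.275
grip_force: 61.8
```

Call:
apply_moves --plan "0 0 0.0007 0 0 0.6 1;0 0 0 0 0 0.5 1;0 0 0 0 0 0.3 1;0 0 0 0 0 0 1"

```text
t: 14.72
position: [0.5931, -0.0742, 0.2361]
tool_rot: [0.991, 0.137, 0.0, 0.0]
wrist_force: [-4.2, 1.2, 12.8]
opening: 0.272
grip_force: 61.7
```

```bash
python3 - <<'E'
from h import *
st(); o=bot.observe();A,c=campose('wrist',o); im=grab_frame('wrist'); save(im,'w4'); np.savez('w4.npz',A=A,c=c)
save(cv2.resize(im,(784,588),interpolation=cv2.INTER_CUBIC),'w4b')
E
```

```text
t 14.72 pos [ 0.5931 -0.0742  0.2361] yaw_y -74.24 tilt [ 0.0007 -0.    ] F [-4.2  1.2 12.8] M [0.147 0.902 0.593] op 0.272 gf 61.7 j [-0.37  0.78  0.8   1.79 -0.71  0.88 -0.55]
```

View pics/w4b.png

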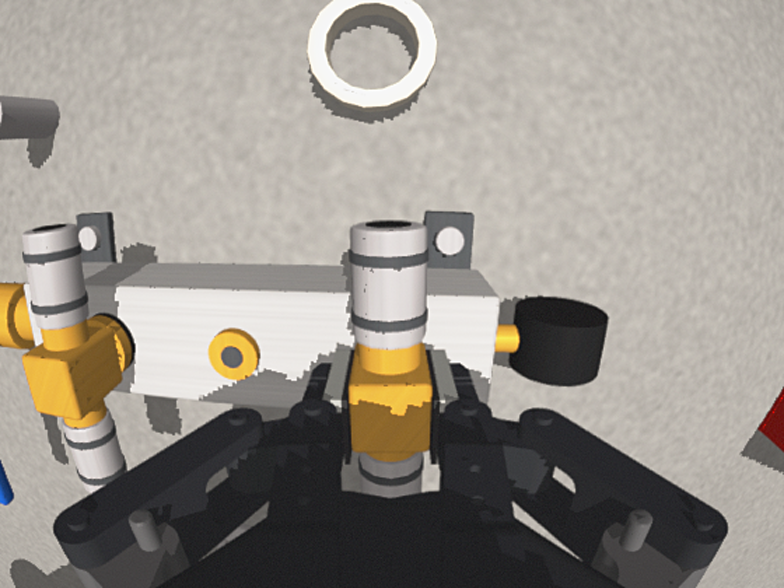

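Wrist view 4: the tee, held at (391,400), back mouth at (391,226), is nearly square; fitted tee's back mouth at (50,230); bar's back top edge runs from about (130,286) to (497,297).

```bash
python3 - <<'E'
from h import *
w=np.load('w4.npz'); g=cv2.imread('pics/w4.png',0)
def atz(q,h):
    d=ray(np.array(q),w['A']); return w['c']+d*(h-w['c'][2])/d[2]
# bar back top edge: dark(side)->bright(top) gradient per column
gy=cv2.Sobel(cv2.GaussianBlur(g,(3,3),0).astype(float),cv2.CV_64F,0,1)
pts=[]
for x in list(range(100,245,4))+list(range(312,350,3)):
    s=gy[196:220,x]; k=int(s.argmax()); 
    if 0<k<23:
        a,b,c=s[k-1:k+2]; pts.append((x,196+k+.5*(a-c)/(a-2*b+c)))
P=np.array([atz(p,.05)[:2] for p in pts]); 
vx,vy,x0,y0=cv2.fitLine(P.astype(np.float32),cv2.DIST_HUBER,0,.001,.001).ravel()
n=np.array([-vy,vx]); print('edge yaw',np.degrees(np.arctan2(vy,vx))%180-90,'res mm',np.round((P-[x0,y0])@n*1e3,1))
s=1/1.4
for h in(.084,):
  L=atz((391*s,224*s),h);F=atz((51*s,229*s),h); d=F-L; print('mouths',L,F,np.linalg.norm(d),'yaw of line-90',np.degrees(np.arctan2(d[1],d[0]))-90)
ax=np.array([.5932,-.0743]); print('loose yaw from mouth',np.degrees(np.arctan2(*(L[:2]-ax)[::-1])),np.linalg.norm(L[:2]-ax))
E
python3 fit.py | head -1
```

```text
edge yaw 14.16127 res mm [ 0.1  0.  -0.1 -0.   0.   0.   0.   0.1  0.  -0.2 -0.1 -0.   0.  -0.
  0.1  0.  -0.  -0.2 -0.1 -0.  -0.  -0.1  0.   0.   0.  -0.1 -0.2 -0.
 -0.  -0.  -0.   0.   0.   0.  -0.1 -0.1 -0.  -0.   0.   0.   0.  -0.
 -0.   0.   0.   0.   0.   0.1 -0.2  0. ]
mouths [ 0.6455255  -0.05951625  0.084     ] [0.61727051 0.0501472  0.084     ] 0.11324494189090126 yaw of line-90 14.448123092715747
loose yaw from mouth 15.77680897576759 0.05437386073419761
pose [0.5665 0.0322 0.2464 0.0494 0.0545 0.0945 0.0924 0.0747]
```

Call:
apply_moves --plan "0 0 0 0 0 0.34 1;0 0 0 0 0 0 1;0 0 0 0 0 0 1"

```text
t: 15.02
position: [0.5931, -0.0742, 0.2361]
tool_rot: [0.992, 0.123, 0.0, -0.0]
wrist_force: [-4.3, 1.0, 13.3]
opening: 0.271
grip_force: 61.7
```

```bash
python3 -c "
from h import *
st()"
```

```text
t 15.02 pos [ 0.5931 -0.0742  0.2361] yaw_y -75.86 tilt [0.0008 0.0002] F [-4.3  1.  13.3] M [0.173 0.909 0.561] op 0.271 gf 61.7 j [-0.38  0.78  0.8   1.79 -0.71  0.89 -0.57]
```

Call:
apply_moves --plan "0 0 0 0 0 0 0.6;0 0 0 0 0 0 0.45;0 0 0 0 0 0 0.3;0 0 0 0 0 0 0.1;0 0 0 0 0 0 -0.1;0 0 0 0 0 0 -0.18;0 0 -0.1 0 0 0 -0.18;0 0 -0.4 0 0 0 -0.18;0 0 -0.8 0 0 0 -0.18;0 0 -0.8 0 0 0 -0.18"

```text
t: 15.85
position: [0.5928, -0.0741, 0.2987]
tool_rot: [0.993, 0.122, -0.001, 0.0]
wrist_force: [1.0, -0.6, 0.7]
opening: 0.586
grip_force: 0.0
```

Call:
apply_moves --plan "0 0 -0.8 0 0 0 -0.18;0 0 -0.4 0 0 0 -0.18;0 0 0 0 0 0 -0.18;0 0 0 0 0 0 -0.18"

```text
t: 16.18
position: [0.593, -0.074, 0.3341]
tool_rot: [0.992, 0.123, 0.001, -0.0]
wrist_force: [-0.6, 0.3, -0.5]
opening: 0.59
grip_force: 0.0
```

```bash
python3 - <<'E'
from h import *
st(); o=bot.observe();A,c=campose('wrist',o); im=grab_frame('wrist'); save(im,'w5'); np.savez('w5.npz',A=A,c=c)
save(cv2.resize(im,(784,588),interpolation=cv2.INTER_CUBIC),'w5b')
E
```

```text
t 16.18 pos [ 0.593  -0.074   0.3341] yaw_y -75.93 tilt [0.0011 0.0003] F [-0.6  0.3 -0.5] M [0.033 0.038 0.053] op 0.59 gf 0.0 j [-0.43  0.68  0.9   1.69 -0.6   1.07 -0.67]
```

View pics/w5b.png

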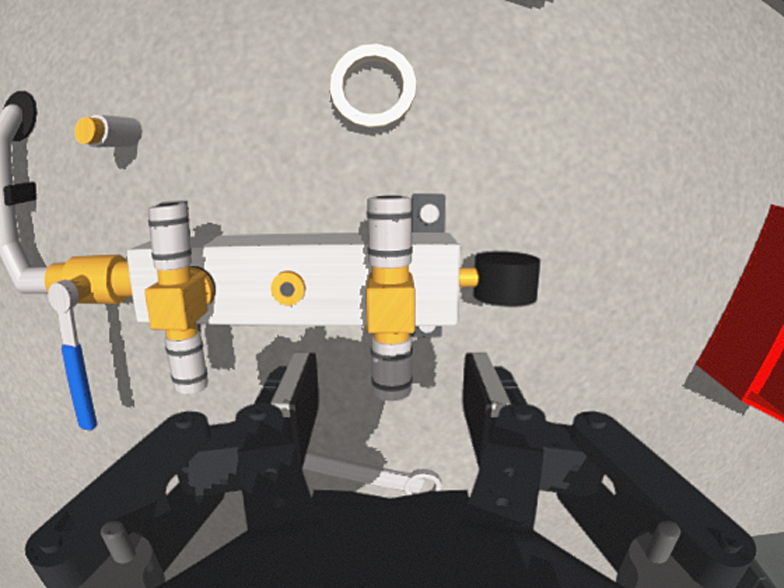

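Wrist view 5: the loose tee (390,305) stands parallel to the fitted one (178,300), square across the bar. Lever runs from stem (63,297) to tip (87,427); nothing else has moved.

```bash
python3 - <<'E'
from h import *
w=np.load('w5.npz'); im=cv2.imread('pics/w5.png')
def atz(q,h):
    d=ray(np.array(q),w['A']); return w['c']+d*(h-w['c'][2])/d[2]
hsv=cv2.cvtColor(im,cv2.COLOR_BGR2HSV); m=cv2.inRange(hsv,(100,120,60),(130,255,255)); m[:, 90:]=0
ys,xs=np.nonzero(m); P=np.array([atz((x,y),.0725)[:2] for x,y in zip(xs,ys)])
c=P.mean(0); vx,vy,x0,y0=cv2.fitLine(P.astype(np.float32),cv2.DIST_L2,0,.01,.01).ravel()
u=np.array([vx,vy])*np.sign(-vx); r=(P-c)@u
stem=np.array([.5409,.1340]); print(len(P),'c',c,'len',np.ptp(r),'yaw',np.degrees(np.arctan2(u[1],u[0]))%360,'dist',(c-stem)@u,'perp',(c-stem)@[-u[1],u[0]], 'stem px',atz((63/1.4,297/1.4),.075))
# squareness of loose tee: mouths
a,b=atz((390/1.4,198/1.4),.083),atz((391/1.4,396/1.4),.079)
print('tee yaw',np.degrees(np.arctan2(*(a-b)[[1,0]])),np.linalg.norm(a-b))
to(.4719,.1223,.231)
E
```

```text
794 c [0.47530872 0.12136822] len 0.06975003945477701 yaw 188.54456 dist 0.06674006410590924 perp 0.002746122208905859 stem px [0.54167462 0.13001154 0.075     ]
tee yaw 14.372580730549506 0.11019704340288823
t 16.23 pos [ 0.5929 -0.0737  0.3331] yaw_y -75.93 tilt [-0.0006  0.0006] F [-0.3  0.5 -0.5] M [0.038 0.011 0.007] op 0.59 gf 0.0 j [-0.43  0.68  0.9   1.69 -0.6   1.07 -0.67]
units [-2.321 -7.315  3.41 ]
```

Call:
apply_moves --plan "-0.286 -0.912 0 0 0 0 -0.18;-0.286 -0.912 0 0 0 0 -0.18;-0.286 -0.912 0 0 0 0 -0.18;-0.286 -0.912 0 0 0 0 -0.18;-0.286 -0.912 0 0 0 0 -0.18;-0.286 -0.912 0 0 0 0 -0.18;-0.286 -0.912 0 0 0 0 -0.18;-0.286 -0.912 0 0 0 0 -0.18;0 0 0.8 0 0 1 -0.18;0 0 0 0 0 0 -0.18" --squeeze 25

```text
t: 17.07
position: [0.4711, 0.1243, 0.306]
tool_rot: [0.997, 0.079, -0.003, 0.0]
wrist_force: [-0.2, 0.3, 0.1]
opening: 0.588
grip_force: 0.0
```

```bash
python3 - <<'E'
from h import *
to(.473,.122,.231)
o=bot.observe();A,c=campose('wrist',o); im=grab_frame('wrist'); save(im,'w6')
def atz(q,h):
    d=ray(np.array(q),A); return c+d*(h-c[2])/d[2]
m=cv2.inRange(cv2.cvtColor(im,cv2.COLOR_RGB2HSV),(100,120,60),(130,255,255)); n,l,s,cc=cv2.connectedComponentsWithStats(m)
for i in range(1,n):
    if s[i,4]>80:
        ys,xs=np.nonzero(l==i); P=np.array([atz((x,y),.0725)[:2] for x,y in zip(xs,ys)]); v=cv2.fitLine(P.astype(np.float32),cv2.DIST_L2,0,.01,.01).ravel()
        print(s[i],P.mean(0),np.degrees(np.arctan2(v[1],v[0])))
E
```

```text
t 17.07 pos [0.4711 0.1243 0.306 ] yaw_y -80.89 tilt [-0.0064 -0.0011] F [-0.2  0.3  0.1] M [-0.009  0.042 -0.028] op 0.588 gf 0.0 j [-0.94  0.6   0.99  2.   -0.64  0.9  -1.01]
units [0.066 0.086 2.5  ]
[ 271  169   22   97 1999] [0.4748986  0.12278232] 10.007345
```

Call:
apply_moves --plan "0 0 0.6 0 0 0 -0.18;0 0 0.6 0 0 0 -0.18;0 0 0.6 0 0 0 -0.18;0 0 0.4 0 0 0 -0.1;0 0 0.3 0 0 0 0.1;0 0 0 0 0 0 0.3;0 0 0 0 0 0 0.5;0 0 0 0 0 0 0.6;0 0 0 0 0 0 0.7;0 0 0 0 0 0 0.8" --squeeze 25

```text
t: 17.95
position: [0.4735, 0.1218, 0.2354]
tool_rot: [0.997, 0.08, 0.0, -0.0]
wrist_force: [-0.5, 1.5, 2.2]
opening: 0.159
grip_force: 24.4
```

Call:
apply_moves --plan "0 0 0 0 0 0 0.9;0 0 0 0 0 0 1"

```text
t: 18.12
position: [0.4735, 0.1218, 0.2354]
tool_rot: [0.997, 0.079, 0.0, -0.0]
wrist_force: [-2.3, 1.6, 5.4]
opening: 0.158
grip_force: 24.8
```

```bash
python3 -c "
from h import *
to(.473,.122,.231)"
```

```text
t 18.12 pos [0.4735 0.1218 0.2354] yaw_y -80.9 tilt [0.0008 0.0007] F [-2.3  1.6  5.4] M [0.304 0.284 0.299] op 0.158 gf 24.8 j [-0.84  0.68  0.86  2.07 -0.79  0.75 -0.89]
units [-0.015 -0.01   0.146]
```

Call:
apply_moves --plan "0.0056 -0.159 0 0 0 0.8 1;0.0056 -0.159 0 0 0 0.8 1;0.0056 -0.159 0 0 0 0.8 1;0.0056 -0.159 0 0 0 0.8 1;0.0056 -0.159 0 0 0 0.8 1;0.0056 -0.159 0 0 0 0.8 1;0.0056 -0.159 0 0 0 0.8 1;0.0056 -0.159 0 0 0 0.8 1;0.0056 -0.159 0 0 0 0.8 1;0.0056 -0.159 0 0 0 0.8 1"

```text
t: 18.95
position: [0.4818, 0.1682, 0.2353]
tool_rot: [0.963, -0.268, -0.001, -0.001]
wrist_force: [-4.9, 2.1, 8.7]
opening: 0.154
grip_force: 24.2
```

```bash
cat >>h.py <<'E'
def lev():
    o,M=st(); d=o['position'][:2]-np.array([.5409,.134]); print('r',np.hypot(*d),'yaw',np.degrees(np.arctan2(d[1],d[0]))%360)
E
python3 -c "
from h import *
lev()"
```

```text
t 18.95 pos [0.4818 0.1682 0.2353] yaw_y -121.08 tilt [-0.0009  0.0015] F [-4.9  2.1  8.7] M [0.482 0.905 0.207] op 0.154 gf 24.2 j [-1.    0.8   1.06  2.02 -0.93  0.91 -1.53]
r 0.06823535283024912 yaw 149.94889017750154
```

Good. 45° remain; do 44° now.

Call:
apply_moves --plan "0.0056 -0.159 0 0 0 0.8 1;0.0056 -0.159 0 0 0 0.8 1;0.0056 -0.159 0 0 0 0.8 1;0.0056 -0.159 0 0 0 0.8 1;0.0056 -0.159 0 0 0 0.8 1;0.0056 -0.159 0 0 0 0.8 1;0.0056 -0.159 0 0 0 0.8 1;0.0056 -0.159 0 0 0 0.8 1;0.0056 -0.159 0 0 0 0.8 1;0.0056 -0.159 0 0 0 0.8 1"

```text
t: 19.78
position: [0.5182, 0.1982, 0.2354]
tool_rot: [0.814, -0.581, -0.001, -0.001]
wrist_force: [-4.8, 4.7, 9.1]
opening: 0.161
grip_force: 24.1
```

Call:
apply_moves --plan "0.0056 -0.159 0 0 0 0.8 1;0 0 0 0 0 0 1;0 0 0 0 0 0 1"

```text
t: 20.03
position: [0.5233, 0.1998, 0.2354]
tool_rot: [0.794, -0.608, -0.001, -0.001]
wrist_force: [-2.0, 6.2, 7.7]
opening: 0.157
grip_force: 24.3
```

```bash
python3 -c "
from h import *
lev()"
```

```text
t 20.03 pos [0.5233 0.1998 0.2354] yaw_y -164.91 tilt [0.0003 0.0028] F [-2.   6.2  7.7] M [ 1.164  0.556 -0.239] op 0.157 gf 24.3 j [-1.05  0.96  1.22  1.89 -1.04  1.11 -2.27]
r 0.06808054341707158 yaw 105.00779324961859
```

Call:
apply_moves --plan "0.001 -0.06 0 0 0 0.3 1;0.001 -0.04 0 0 0 0.1 1;0 0 0 0 0 0 1"

```text
t: 20.28
position: [0.525, 0.2, 0.2353]
tool_rot: [0.783, -0.622, -0.002, -0.0]
wrist_force: [-8.7, 4.4, 11.3]
opening: 0.155
grip_force: 25.6
```

```bash
python3 -c "
from h import *
lev()"
```

```text
t 20.28 pos [0.525  0.2    0.2353] yaw_y -166.89 tilt [-0.0032  0.0027] F [-8.7  4.4 11.3] M [0.841 1.708 0.302] op 0.155 gf 25.6 j [-1.04  0.96  1.23  1.88 -1.04  1.12 -2.31]
r 0.06792906623204947 yaw 103.52776643260353
```

Call:
apply_moves --plan "0 0 0 0 0 0 0.6;0 0 0 0 0 0 0.4;0 0 0 0 0 0 0.1;0 0 0 0 0 0 -0.1;0 0 -0.2 0 0 0 -0.1;0 0 -0.7 0 0 0 -0.1;0 0 -0.9 0 0 0 -0.1;0 0 -0.9 0 0 0 -0.1;0 0 -0.9 0 0 0 -0.1;0 0 -0.9 0 0 0 -0.1"

```text
t: 21.12
position: [0.526, 0.1986, 0.3714]
tool_rot: [0.783, -0.623, 0.0, 0.0]
wrist_force: [0.7, 0.3, 0.2]
opening: 0.553
grip_force: 0.0
```

Call:
apply_moves --plan "-0.9 0 -0.4 0 0 0 -0.1;-0.9 0 0 0 0 0 -0.1;-0.9 0 0 0 0 0 -0.1;0 0 0 0 0 0 -0.1;0 0 0 0 0 0 -0.1"

```text
t: 21.53
position: [0.5073, 0.2795, 0.3817]
tool_rot: [0.784, -0.621, 0.0, 0.0]
wrist_force: [0.1, -0.5, 0.2]
opening: 0.55
grip_force: 0.0
```

```bash
python3 - <<'E'
from h import *
st(); o=bot.observe();A,c=campose('wrist',o); im=grab_frame('wrist'); save(im,'w7'); np.savez('w7.npz',A=A,c=c)
save(cv2.resize(im,(784,588),interpolation=cv2.INTER_CUBIC),'w7b')
def atz(q,h):
    d=ray(np.array(q),A); return c+d*(h-c[2])/d[2]
m=cv2.inRange(cv2.cvtColor(im,cv2.COLOR_RGB2HSV),(100,120,60),(130,255,255)); n,l,s,cc=cv2.connectedComponentsWithStats(m)
for i in range(1,n):
    if s[i,4]>80:
        ys,xs=np.nonzero(l==i); P=np.array([atz((x,y),.0725)[:2] for x,y in zip(xs,ys)]); v=cv2.fitLine(P.astype(np.float32),cv2.DIST_L2,0,.01,.01).ravel()
        print(s[i],P.mean(0),np.degrees(np.arctan2(v[1],v[0])))
E
```

```text
t 21.53 pos [0.5073 0.2795 0.3817] yaw_y -166.76 tilt [-0.0001 -0.0004] F [ 0.1 -0.5  0.2] M [-0.084 -0.008 -0.03 ] op 0.55 gf 0.0 j [-1.21  0.79  1.31  1.67 -0.78  1.31 -2.67]
[ 273   65   16   78 1216] [0.52378472 0.20027742] -76.34981Traceback (most recent call last):
  File "<stdin>", line 9, in <module>
  File "<stdin>", line 5, in atz
  File "h.py", line 18, in ray
    K=camera_model('wrist')['mtx']; d=(np.asarray(p)-K[:2,2])/K[0,0]; th=np.linalg.norm(d)
      ~~~~~~~~~~~~^^^^^^^^^
ValueError: time passes only in moves, steps and waits
```

View pics/w7b.png

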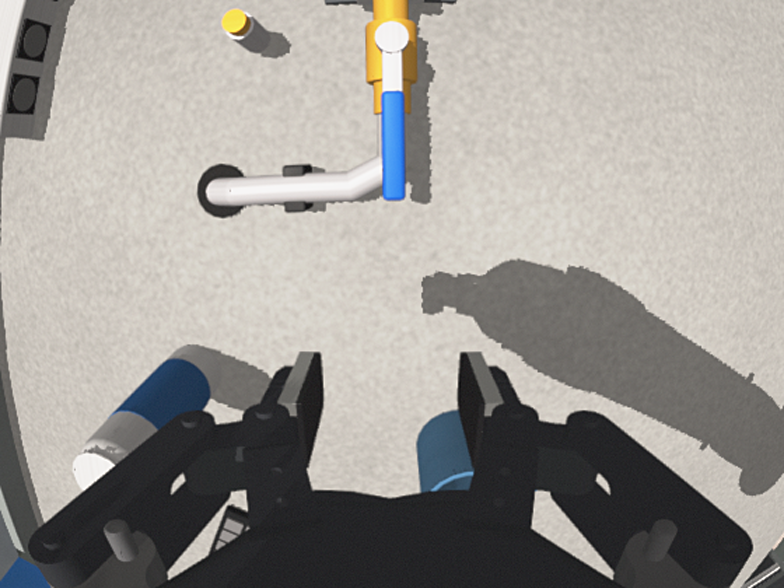

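Wrist view 7: lever, from stem (391,37) to tip (394,198), lies along the pipe at yaw 103.7° against 104.1° for the bar's y axis, so the valve is fully open. Spare coupling, can and mug are standing as before.

```bash
python3 -c "
from rig import ticket
print(ticket.hand_in())"
```

```text
the job is handed in; nothing more can be done
None
```

The tee is screwed down past the seal nip to the first square position (within about 0.3° of the bar's 14.2° by the last wrist picture), the valve is turned to its open stop, and the job was handed in at about 22 s, with no verdict returned.

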